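# Open the paddle-latched gauge case against its stop

## Robot

A 7-joint arm with a two-finger parallel gripper is mounted at the origin on a cart in front of the work surface, level with it; the furniture and walls round the work are solid. World frame = base frame: x ahead of the robot, y to its left, z up, the work surface at z = 0. Lengths are in mm, angles in rad, forces in N, time in s.
With the tool pointing down it reaches from about 400 to 850 mm from the base axis. Payload 10.4 kg.
Tool frame: the origin (TCP) lies at the very end of the fingers, on their centre line; the grasp point (between the pads) lies r.pinch_z behind it (r.pinch_z is the distance from the TCP to the grasp point, in mm); x points along the fingers, y is the direction in which the jaws open and shut, and the axes are right-handed (so a half turn about x gives the same grasp; the last joint's range is limited). The gripper opens to 87 mm and grips with 3 to 60 N. Pads are 19 mm wide; open, the fingers measure 117 mm over their backs; the gripper's body (75 mm by 190 mm) begins 51 mm behind the grasp point.
Start: joints at [0.77, 0.332, -0.065, 1.46, 0.022, 1.35, -0.088], TCP at [438.598, -445.291, 222.576] pointing down, gripper open.
Joint ranges: [-2.6, 2.6], [-0.5, 2.12], [-1.47, 1.34], [0.16, 2.42], [-1.27, 4.41], [0.06, 2.06], [-2.6, 2.6]. Speed limits (rad/s): [2.22, 2.22, 2.79, 2.79, 3.14, 3.14, 3.14].

## Interface

Orientations are given as [roll, pitch, yaw] about the fixed x, y, z axes, in that order (R = Rz(yaw) Ry(pitch) Rx(roll)).
In Python, from plant import r gives the robot as it stands. Calls block until the motion is done:
- r.reach(position, orientation): joint-space move of the TCP to a pose.
- r.move_straight(position, speed=150, attitude=None): straight line of the TCP; attitude=None keeps the orientation; speed is the mean speed in mm/s.
- r.goto_joints(angles): joint-space move.
- r.set_gripper(opening, grasp_force=None): finger opening in mm; grasp_force is the grip in N (None keeps the last); returns when the fingers have stopped.
- r.sleep(seconds).
- r.inverse_kinematics(position, orientation): joint angles nearest the present ones, or None.
- r.get_obs(): the state.
- r.get_image(name): name is "side" or "top" or "wrist"; returns a dict with "pixels" (400x640x3 uint8, red, green, blue), "camera_matrix" (3x3 intrinsics, pixels), "rvec" (rotation vector, rad) and "tvec" (3), from world to camera coordinates, as OpenCV has them. Camera axes: x right, y down, z forward; pixel columns grow to the right and rows downward; lengths in mm; the calibration is good to about 2 mm. A picture is of the moment at which its call begins. There is no depth.
A pose or a line that the arm cannot do raises r.IKError and nothing moves.
- r.job_done(): hands the job in, once; it reports no verdict.
The state is a dict: "t": time; "joint_positions": joint angles; "dq": joint speeds; "effort": joint torques, N m; "ee_pos": TCP position; "tcp_rot": TCP orientation; "contact_force": force on the tool from outside, world axes, zero at the start; "wrist_torque": the same for the moment, N m; "finger_gap": finger opening in mm.
Only numpy, scipy, OpenCV 4.12 (cv2) and the standard library are available. Lean on these libraries where they do the work, as an engineer would, in place of code of your own. Each camera call takes 0.05 s, during which the arm holds its last target.

## Task

Open the grey steel gauge case: lift the paddle on its lid so that the hidden pawl lets go, never hauling on the lid while it is still caught, and swing the lid up and back until it touches the rubber-tipped stop screw behind it. Meet the screw gently, feeling for it, then let go and leave the lid standing open against it. Do not disturb the other things on the plate.

Things in the scene. Friction and masses are not known exactly. Their poses are not given: they have to be found in the camera images.
- case: grey painted steel case, 160 (its x) by 200 (its y), fixed to the plate; lower box 70 high, top face of the closed lid 98 above the plate. Origin: centre of its underside. Its x points from the latch edge (its front, turned to the robot's right) to the hinge edge (its rear, to the robot's left), y along the hinge, z up.
- lid: the grey lid, 26 thick. Origin: middle of the hinge line, x = +80, z = 72 in the case frame. Axes as the case's when shut; opening turns it about its +y (front edge rises and goes back). Outer face at z = +26, front edge at x = -162. A stiff hinge holds it at any angle; raising it takes 6 to 8 N at the paddle lip, less as it stands up. The stop meets it somewhere between 0.85 and 1.22 rad.
- paddle: steel paddle on the lid, with its hidden pawl. Origin: pivot pin, x = -105, z = +40 in the lid frame. Axes as the lid's when down; free end towards -x. Lifting turns it about its +y by up to 0.8 rad against a spring (1 to 3 N at the lip); the pawl clears at an unknown 0.2 to 0.55 rad. At the end of travel, lifting on raises the lid. Pivot ears: 58 over all, within 8 of the pin in x.
- paddle_lip (a point): centre of the rolled lip at the paddle's free end: bar 16 thick, 44 long in y, with domed ends, 75 from the pivot pin; when down it is 112 above the plate and juts out 20 beyond the case's front, with free air under and before it. Lift it from beneath with the side of a finger tilted some 40 degrees towards the hinge; pinched by its ends it turns and creeps out of the grip. Axes: the paddle's.
- keeper: steel keeper post inside the case, out of sight while the lid is shut; its lip, set farther forward or back by hand, is what the pawl catches under. Origin: on the case floor under the post, at x = +8 in the case frame.
- lid_stop: steel bracket behind the case, 30 wide, 192 high, carrying a level stop screw along the case's x, 175 above the plate, its 16 thick rubber tip pointing to the front. Origin: x = +80, y = -70, z = 0 in the case frame. The tip's reach is set by hand, unknown: 15 to 51 in front of the origin. It meets the lid's outer face about 105 from the hinge. Over 20 N spoils its setting.
- flange_part: bystander: machined flange, 70 in diameter, 31 high. Origin: centre of its underside.
- gear: bystander: small spur gear, 51 in diameter, 20 high. Origin: centre of its underside.
- micrometer: bystander: micrometer lying flat, 46 by 128 by 17. Origin: centre of its underside.

How it is judged:
By the outcome, as a careful person would: the job done as asked, in the order asked, and still so for the second after the job is handed in, with the robot touching nothing.
It also fails if it takes over 70 s, if anything falls off the work surface, if the arm or the gripper's body presses on something with over 40 N, if the wrist force passes 120 N, or if a joint passes its speed limit or range.

## Working session

There is one attempt and no reset: what is moved stays moved. The work goes in short steps, each a Python script; the robot and the scene stay as the last script left them, time stands still between calls to the robot, and variables do not carry over. Pictures are saved under pics/ and viewed, and the job is handed in when it is done.

```bash
ls; mkdir -p pics; python3 - <<'E'
from plant import r
import cv2
for n in("side","top","wrist"):
    d=r.get_image(n); cv2.imwrite(f"pics/a_{n}.png",d["pixels"][:,:,::-1])
    R=cv2.Rodrigues(d["rvec"])[0]; print(n,(-R.T@d["tvec"].ravel()).round(),R[2].round(2),d["camera_matrix"][0][0])
o=r.get_obs();print(o, r.pinch_z)
E
```

```text
pics
side [147. 805. 835.] [ 0.3  -0.7  -0.65] 418.88315049079534
top [ 387.    4. 1147.] [ 0.1   0.01 -0.99] 422.29451656606284
wrist [ 489. -394.  382.] [-0.19 -0.19 -0.96] 296.6668136654807
{'t': 0.15, 'joint_positions': array([ 0.77041016,  0.33271956, -0.0647078 ,  1.46071447,  0.02163352,
        1.34989725, -0.08850433]), 'dq': array([-1.42198074e-03, -2.42218764e-03,  6.86314603e-04, -2.92248299e-03,
        2.25231629e-03,  9.60358805e-05, -1.32912933e-03]), 'effort': array([-7.98982655e-04, -6.23636198e+01,  2.35918199e-02, -3.90143931e+01,
       -6.13225414e-02,  3.71612795e-02,  1.16903989e-04]), 'ee_pos': array([ 438.36614012, -445.09996055,  221.95739777]), 'tcp_rot': array([-1.50006971,  1.56975409,  2.41933571]), 'contact_force': array([-0.54076977,  0.13831169,  0.34951314]), 'wrist_torque': array([-0.00713008,  0.02644111, -0.04568105]), 'finger_gap': 87.05757732768222} 18.700000000000003
```

View pics/a_side.png

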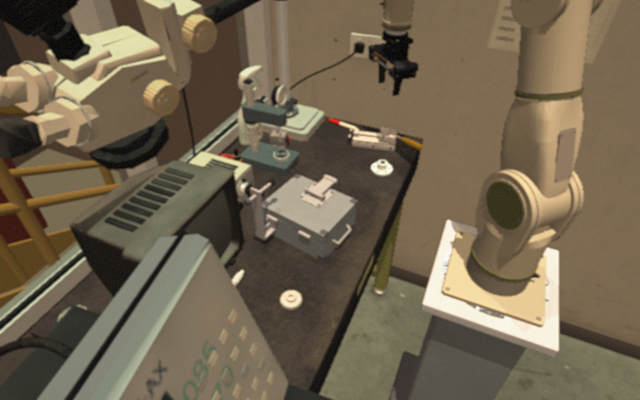

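View pics/a_top.png

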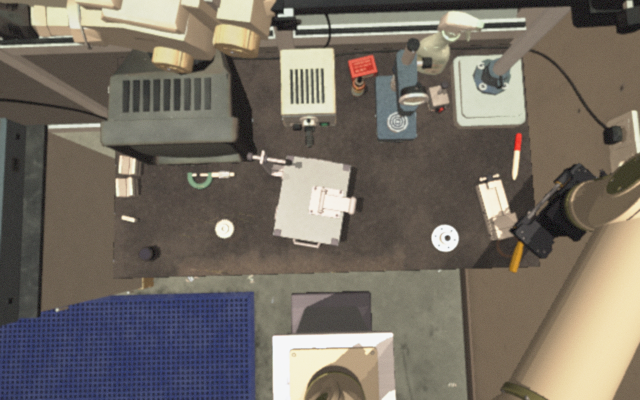

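View pics/a_wrist.png

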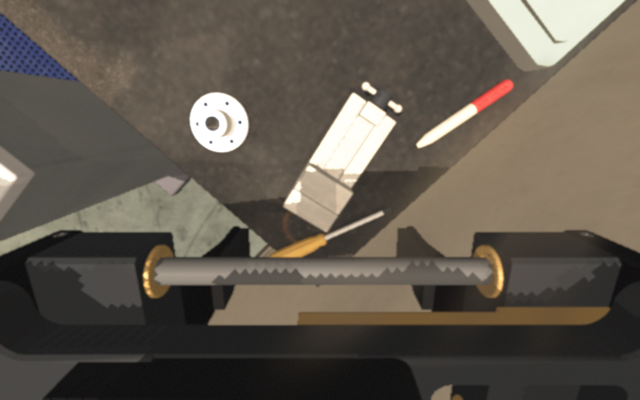

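The top view shows the case near (313,203), the paddle lip at about (350,205), the stop bracket near (275,160), the flange at (445,238), the gear at (224,228) and the micrometer at (210,177). I'll zoom in to get the corners.

```bash
python3 - <<'E'
import cv2
a=cv2.imread("pics/a_top.png")[140:260,240:380]; cv2.imwrite("pics/b_top.png",cv2.resize(a,None,fx=5,fy=5,interpolation=cv2.INTER_CUBIC))
a=cv2.imread("pics/a_side.png")[160:270,230:370]; cv2.imwrite("pics/b_side.png",cv2.resize(a,None,fx=5,fy=5,interpolation=cv2.INTER_CUBIC))
E
```

```text
(no output)
```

View pics/b_top.png

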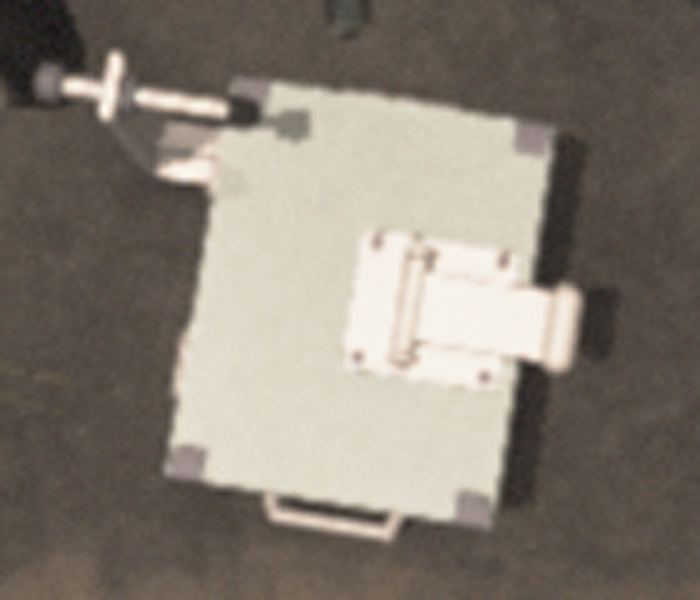

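View pics/b_side.png

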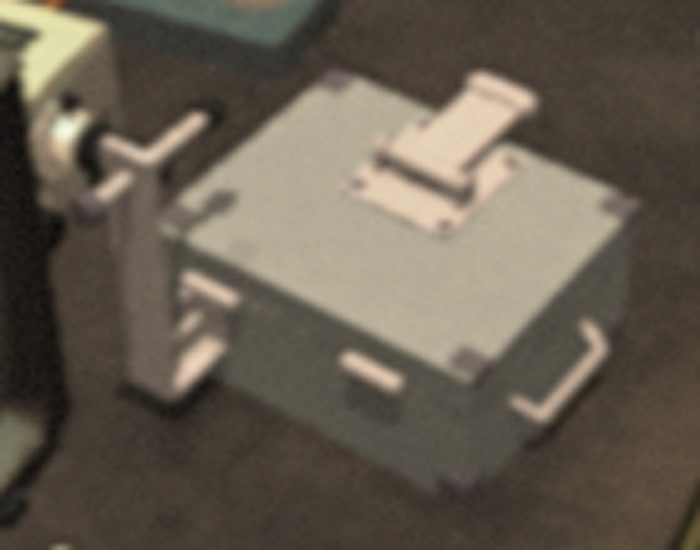

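```bash
cat > fit.py <<'E'
from plant import r
import cv2, numpy as np
from scipy.optimize import least_squares
C={n:r.get_image(n) for n in("side","top")}
def proj(n,P):
    d=C[n]; return cv2.projectPoints(np.array(P,float).reshape(-1,1,3),d["rvec"],d["tvec"],d["camera_matrix"],None)[0].reshape(-1,2)
off={"top":(240,140),"side":(230,160)}
# case-frame pts: front x=-82, rear x=+80, y -/+100
FF=[-82,-100,98];FN=[-82,100,98];RN=[80,100,98];RF=[80,-100,98]
obs=[("top",FF,(554,126)),("top",FN,(494,526)),("top",RN,(165,471)),
("side",RF,(163,228)),("side",FF,(335,70)),("side",RN,(470,380)),("side",FN,(638,205)),
("top",[-100,-22,112],(570,285)),("top",[-100,22,112],(562,370)),
("side",[-100,-22,112],(478,75)),("side",[-100,22,112],(535,100))]
def w(p,P):
    c,s=np.cos(p[2]),np.sin(p[2]);P=np.array(P,float)
    return np.array([p[0]+c*P[0]-s*P[1],p[1]+s*P[0]+c*P[1],P[2]])
def px(n,uv): return (np.array(uv)+.5)/5-.5+off[n]
def f(p): return np.concatenate([proj(n,w(p,P))[0]-px(n,uv) for n,P,uv in obs])
s=least_squares(f,[480,30,1.5],loss="soft_l1")
print(s.x, np.sqrt((s.fun**2).mean())); print(f(s.x).reshape(-1,2).round(1))
p=s.x
# stop tip reach
for n,uv in(("top",(262,113)),("side",(217,110))):
    best=least_squares(lambda q:proj(n,w(p,[80-q[0],-70+q[1],175]))[0]-px(n,uv),[30,0]); print(n,best.x)
print("lip",w(p,[-100,0,112]),"pin",w(p,[-25,0,112]))
E
python3 fit.py
```

```text
[496.81129903  40.13265793   1.38610132] 1.0004388799785349
[[ 0.2  0.9]
 [ 0.1 -0.1]
 [ 1.3  0.7]
 [-1.4 -1.5]
 [ 0.5 -0.3]
 [ 0.1 -0.8]
 [-0.2 -1.3]
 [-0.2  0.1]
 [-1.2  0.7]
 [-2.1  1.3]
 [-0.4  1.9]]
top [23.68261168 -2.6467456 ]
side [18.84149554  1.7958036 ]
lip [478.44662508 -58.16657274 112.        ] pin [492.22013054  15.55785026 112.        ]
```

```bash
cat > h.py <<'E'
from plant import r
import numpy as np, cv2
from scipy.spatial.transform import Rotation as Ro
P=np.array([496.8,40.1]);YAW=1.386
xc=np.array([np.cos(YAW),np.sin(YAW),0]);yc=np.array([-np.sin(YAW),np.cos(YAW),0]);zc=np.array([0,0,1.])
S=18.;HW=9.5;A0=np.radians(40)
SG=1
def pose(th,ph,back=0.,along=0.,yo=0.,sg=None):
    """finger pose with paddle th, lid ph; back: distance off the lip along -n; along: pull back along tool"""
    sg=SG if sg is None else sg
    d=np.array([np.sin(A0),-np.cos(A0)]);n=np.array([np.cos(A0),np.sin(A0)])
    lip=np.array([-105,40])+75*np.array([-np.cos(th),np.sin(th)])
    t=lip-(8+HW+back)*n+(S-along)*d
    c,s=np.cos(ph),np.sin(ph)
    M=np.array([[c,s],[-s,c]])   # about +y
    t=M@t; d=M@d
    pos=np.array([P[0],P[1],0])+(80+t[0])*xc+(72+t[1])*zc+yo*yc
    dx=d[0]*xc+d[1]*zc; y=sg*yc
    R=np.column_stack([dx,y,np.cross(dx,y)])
    return pos,Ro.from_matrix(R).as_euler('xyz')
def shot(n,f,crop=None,k=1):
    a=r.get_image(n)["pixels"][:,:,::-1]
    if crop: a=a[crop[1]:crop[3],crop[0]:crop[2]]
    cv2.imwrite(f"pics/{f}.png",cv2.resize(a,None,fx=k,fy=k,interpolation=cv2.INTER_CUBIC))
E
python3 - <<'E'
from h import *
for sg in(1,-1):
    for a in[(0,0,120,60),(0,0,30),(0,0),(.8,0),(.8,.5),(.8,.85),(.8,1.0),(.8,1.2),(.3,1.2),(0,1.2,60,60)]:
        p,o=pose(*a,sg=sg); q=r.inverse_kinematics(p,o); print(sg,a,p.round(),None if q is None else np.round(q,2))
E
```

```text
1 (0, 0, 120, 60) [ 454. -188.   56.] [ 0.56  0.5   0.18  1.81 -0.69  1.33 -2.25]
1 (0, 0, 30) [474. -83.  68.] [ 0.44  0.39  0.11  1.94 -0.74  1.21 -2.37]
1 (0, 0) [478. -60.  87.] [ 0.4   0.34  0.09  1.96 -0.75  1.21 -2.43]
1 (0.8, 0) [482. -38. 141.] [ 0.36  0.25  0.1   1.94 -0.73  1.27 -2.53]
1 (0.8, 0.5) [492.  14. 209.] None
1 (0.8, 0.85) [502.  66. 237.] [ 0.74  0.32 -1.24  1.66  0.42  1.48  2.4 ]
1 (0.8, 1.0) [506.  91. 243.] [ 0.53  0.45 -1.24  1.58  0.6   1.66  2.21]
1 (0.8, 1.2) [513. 125. 245.] [ 0.28  0.64 -1.25  1.47  0.81  1.92  2.02]
1 (0.3, 1.2) [506.  89. 252.] [ 0.37  0.57 -1.24  1.52  0.78  1.88  2.09]
1 (0, 1.2, 60, 60) [498.  44. 328.] [ 0.48  0.43 -1.24  1.47  0.72  1.93  2.26]
-1 (0, 0, 120, 60) [ 454. -188.   56.] [ 0.96  0.52 -0.31  1.79 -0.48  1.25  0.73]
-1 (0, 0, 30) [474. -83.  68.] [ 0.85  0.42 -0.38  1.92 -0.57  1.13  0.63]
-1 (0, 0) [478. -60.  87.] [ 0.83  0.37 -0.39  1.93 -0.59  1.14  0.59]
-1 (0.8, 0) [482. -38. 141.] [ 0.81  0.28 -0.41  1.92 -0.61  1.21  0.51]
-1 (0.8, 0.5) [492.  14. 209.] [ 0.46  0.06 -0.46  1.83 -0.18  1.23 -0.12]
-1 (0.8, 0.85) [502.  66. 237.] [ 0.22  0.15 -0.58  1.68  0.21  1.42 -0.59]
-1 (0.8, 1.0) [506.  91. 243.] [ 0.13  0.25 -0.66  1.6   0.38  1.55 -0.76]
-1 (0.8, 1.2) [513. 125. 245.] [ 0.02  0.43 -0.77  1.48  0.59  1.77 -0.96]
-1 (0.3, 1.2) [506.  89. 252.] [ 0.05  0.36 -0.72  1.53  0.56  1.73 -0.89]
-1 (0, 1.2, 60, 60) [498.  44. 328.] [ 0.07  0.24 -0.64  1.49  0.51  1.8  -0.73]
```

```bash
sed -i 's/^SG=1/SG=-1/' h.py; python3 - <<'E'
from h import *
r.set_gripper(0,20)
p,o=pose(0,0,60,100); r.reach(p,o)
p,o=pose(0,0,30,0); r.move_straight(p,speed=120)
r.sleep(.3); b=r.get_obs(); print(b["t"],b["finger_gap"],b["ee_pos"],p,b["contact_force"])
shot("side","c_side",(200,120,400,270),4); shot("top","c_top",(240,130,420,260),4)
E
```

```text
4.1917 0.39966130560957586 [473.96496581 -82.99889695  67.81797624] [473.8653462  -82.59176291  67.67878856] [-0.08554219  0.00282623  0.15947791]
```

View pics/c_side.png

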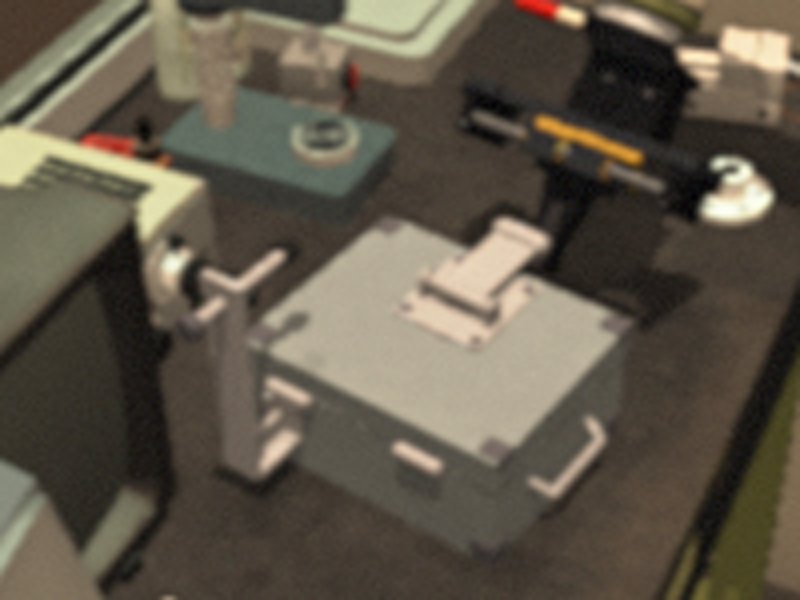

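View pics/c_top.png

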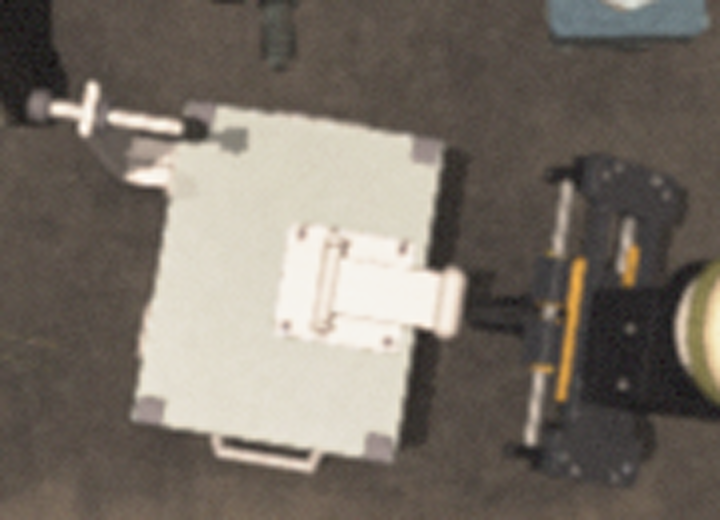

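The gripper is closed, in front of and below the lip, about 4 mm off centre toward the robot: the finger is at crop row 313 and the lip at 302. I'll correct that offset and approach until I feel contact.

```bash
cat >> h.py <<'E'
YO=-3.
def go(th,ph,back=0,along=0,speed=60):
    p,o=pose(th,ph,back,along,YO); r.move_straight(p,speed=speed,attitude=o)
def F():
    f=r.get_obs()["contact_force"]; return np.array([f@xc,f@yc,f[2]])
E
python3 - <<'E'
from h import *
go(0,0,12); r.sleep(.2); f0=F(); print(f0.round(2))
for b in np.arange(10,-8,-1.5):
    go(0,0,b,speed=25); r.sleep(.08); f=F()-f0; print(b,f.round(2),r.get_obs()["t"].__round__(2))
    if np.linalg.norm(f)>1.2: break
r.sleep(.2);print((F()-f0).round(2))
shot("side","d_side",(200,120,400,270),4); shot("top","d_top",(240,130,420,260),4)
E
```

```text
[-0.63  0.7   0.64]
10.0 [ 0.63 -0.33 -0.35] 5.28
8.5 [ 0.91 -0.81 -1.46] 5.61
[ 0.69 -0.13 -0.35]
```

```bash
cat >> h.py <<'E'
def Fa(k=8,dt=.02):
    s=[]
    for _ in range(k): r.sleep(dt); s.append(F())
    return np.mean(s,0)
E
python3 - <<'E'
from h import *
s=[]
for _ in range(20): r.sleep(.01); s.append(F())
f0=np.mean(s,0);print(f0.round(2),np.std(s,0).round(2))
np.save("f0.npy",f0)
for b in np.arange(7,-8,-1.5):
    go(0,0,b,speed=25); f=Fa()-f0; print(b,f.round(2),round(r.get_obs()["t"],2))
    if f[0]<-.8 or f[2]<-.8: break
shot("side","d_side",(200,120,400,270),4); shot("top","d_top",(240,130,420,260),4)
E
```

```text
[ 0.12 -0.03  0.06] [0.49 0.32 0.61]
7.0 [ 0.01 -0.06  0.2 ] 6.46
5.5 [ 0.03  0.02 -0.28] 6.84
4.0 [-0.65  0.35 -0.13] 7.22
2.5 [-0.16 -0.05 -0.11] 7.61
1.0 [-0.18  0.42 -0.29] 7.99
-0.5 [-4.98  0.78 -1.29] 8.38
```

```bash
python3 - <<'E'
from h import *
f0=np.load("f0.npy")
for th in np.arange(.05,.71,.05):
    go(th,0,0,speed=25); f=Fa(5)-f0; print(th.round(2),f.round(2),round(r.get_obs()["t"],2))
    if np.linalg.norm(f)>9: break
shot("side","e_side",(200,120,400,270),4); shot("top","e_top",(240,130,420,260),4)
E
```

```text
0.05 [-5.53  0.8  -1.  ] 8.85
0.1 [-6.2   0.86 -1.22] 9.23
0.15 [-7.54  1.35 -0.4 ] 9.62
0.2 [-7.66  0.8   0.07] 10.0
0.25 [-6.06 -0.06 -0.31] 10.38
0.3 [-4.89 -0.82 -0.36] 10.77
0.35 [-3.47 -0.16 -0.49] 11.15
0.4 [-3.03 -0.11 -0.33] 11.53
0.45 [-3.04 -0.03 -0.52] 11.92
0.5 [-2.71  0.39 -0.54] 12.3
0.55 [-3.29 -0.66 -0.83] 12.68
0.6 [-2.74  0.06 -0.79] 13.07
0.65 [-2.95  0.17 -0.48] 13.45
0.7 [-2.51 -0.16 -0.71] 13.83
```

View pics/e_side.png

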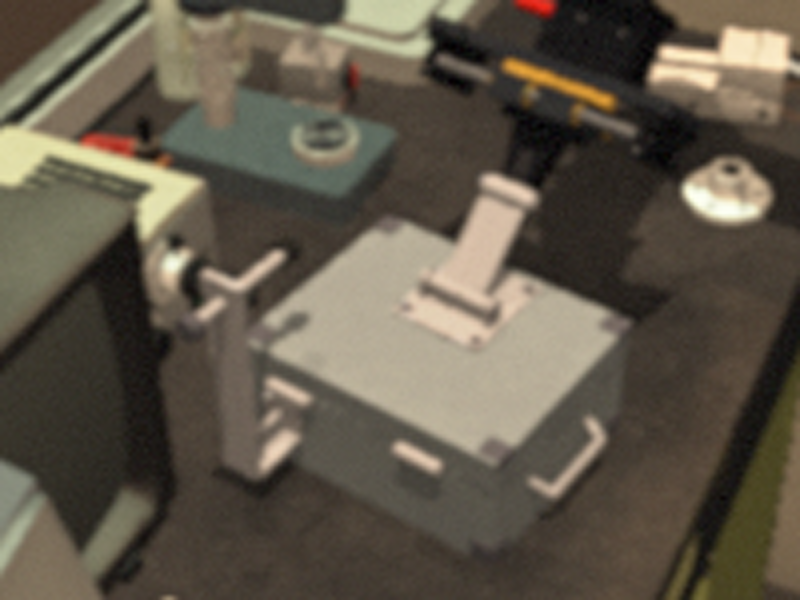

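View pics/e_top.png

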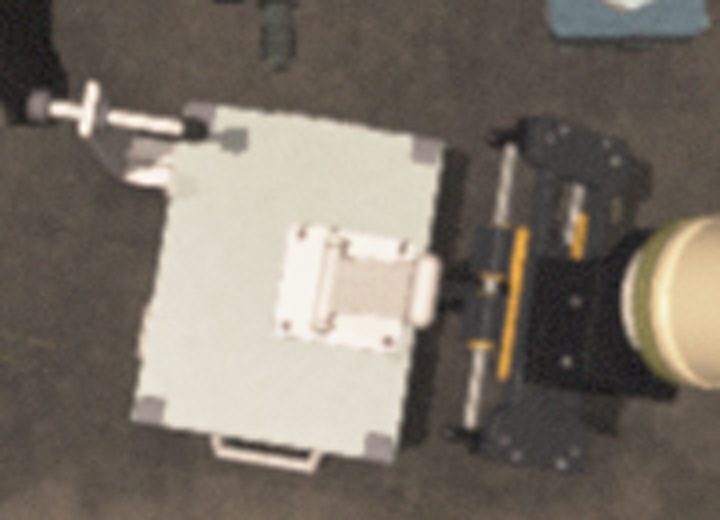

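The paddle is up and the lid still shut, and the force is low. Next I'll take it to the end of its travel, then start raising the lid while watching the force.

```bash
python3 - <<'E'
from h import *
f0=np.load("f0.npy")
def step(th,ph,sp=25,lim=14):
    go(th,ph,0,speed=sp); f=Fa(4)-f0; print(round(th,2),round(ph,3),f.round(2),round(np.linalg.norm(f),1),round(r.get_obs()["t"],2)); return np.linalg.norm(f)<lim
ok=all(step(.8,0) if x is None else step(*x) for x in[(.75,0),(.8,0),(.8,.02),(.8,.04),(.8,.07),(.8,.1),(.8,.15),(.8,.2)])
print(ok)
shot("side","f_side",(200,120,400,270),4)
E
```

```text
0.75 0 [-2.    0.05 -0.61] 2.1 14.3
0.8 0 [-4.42  0.8  -1.17] 4.6 14.67
0.8 0.02 [-5.58 -0.14 -3.75] 6.7 15.03
0.8 0.04 [-5.74  0.44 -2.81] 6.4 15.38
0.8 0.07 [-5.79  0.53 -1.98] 6.1 15.81
0.8 0.1 [-5.98  0.25 -1.75] 6.2 16.23
0.8 0.15 [-6.31 -0.26 -1.28] 6.4 16.8
0.8 0.2 [-5.71 -0.11 -0.86] 5.8 17.37
True
```

View pics/f_side.png

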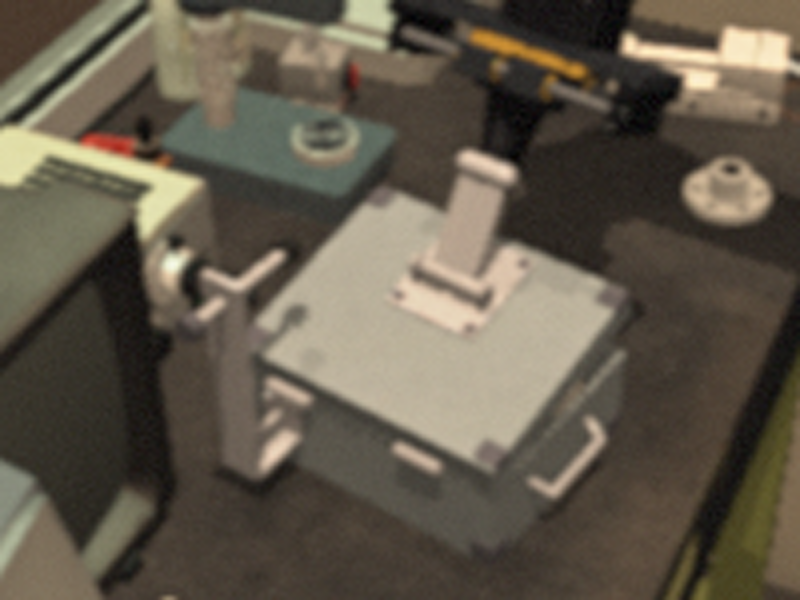

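The lid is lifting freely; its front edge has opened by about 0.2 rad in the picture. Continuing.

```bash
cat >> h.py <<'E'
def ft(f,ph): return -(f[0]*np.sin(.538+ph)+f[2]*np.cos(.538+ph))
E
python3 - <<'E'
from h import *
f0=np.load("f0.npy")
for ph in np.arange(.3,.76,.09):
    go(.8,ph,0,speed=40); f=Fa(5)-f0; print(round(ph,2),f.round(2),round(ft(f,ph),2),round(r.get_obs()["t"],2))
    if np.linalg.norm(f)>14: break
shot("side","g_side",(200,120,400,270),4);shot("top","g_top",(240,130,420,260),4)
E
```

```text
0.3 [-4.75 -0.36  1.12] 2.78 18.08
0.39 [-4.25 -0.54  1.45] 2.54 18.71
0.48 [-4.59 -0.82  2.37] 2.67 19.33
0.57 [-3.88 -0.93  2.45] 2.38 19.96
0.66 [-3.78 -1.13  2.88] 2.47 20.58
0.75 [-3.58 -1.46  3.04] 2.59 21.21
```

View pics/g_side.png

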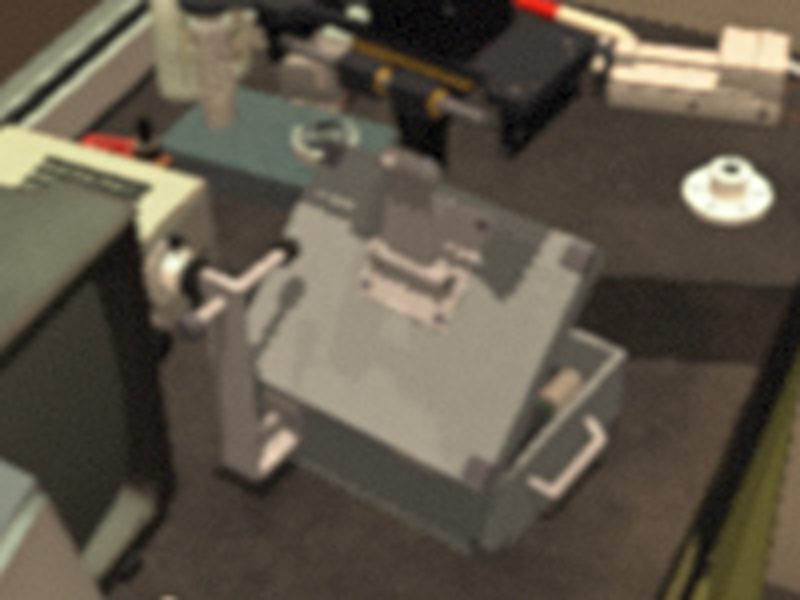

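View pics/g_top.png

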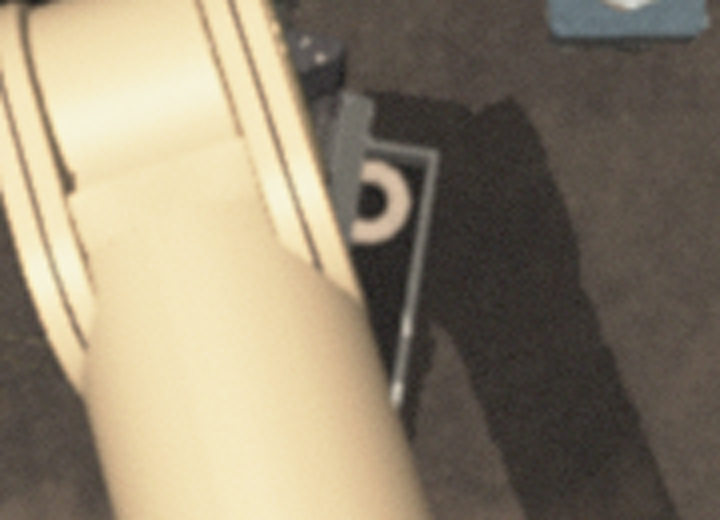

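```bash
python3 - <<'E'
from h import *
f0=np.load("f0.npy")
ph=.75;B=[];hit=False
while ph<1.23 and not hit:
    ph+=.01 if ph<.94 else .005
    go(.8,ph,0,speed=25); f=Fa(5,.012)-f0; v=ft(f,ph); b=np.median(B[-8:]) if len(B)>4 else v
    B.append(v)
    if v>b+1.1:
        f=Fa(8)-f0; v2=ft(f,ph); print("?",round(ph,3),v.round(2),v2.round(2),b.round(2)); hit=v2>b+1.0
        B[-1]=v2
    elif len(B)%5==0: print(round(ph,3),v.round(2),f.round(1))
    if r.get_obs()["t"]>50: break
np.save("ph.npy",ph)
print(ph,hit,r.get_obs()["t"],np.round(B[-8:],2))
shot("side","h_side",(200,100,400,250),4)
E
```

```text
0.8 5.73 [-6.2 -1.2  1.5]
0.85 5.58 [-6.1 -1.5  2.4]
0.9 5.3 [-5.7 -1.7  2.5]
0.945 5.31 [-5.6 -1.8  3.4]
0.97 5.66 [-5.9 -2.3  3.4]
0.995 5.55 [-5.7 -1.3  3.5]
1.02 5.35 [-5.4 -1.8  3.9]
1.045 5.86 [-5.8 -1.6  4.2]
1.07 5.33 [-5.2 -2.6  3.8]
? 1.095 6.69 6.94 5.29
1.0949999999999982 True 36.025 [5.12 5.17 5.33 5.24 5.19 5.65 5.51 6.94]
```

View pics/h_side.png

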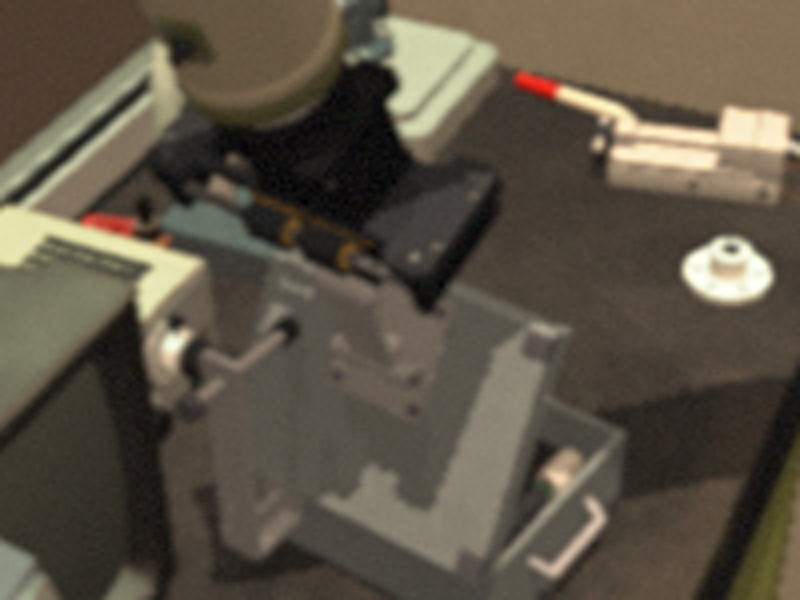

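The force step at 1.095 rad agrees with the camera estimate of about 1.12, and the picture shows the tip at the lid face near (288,328). One more tiny step will confirm it, and then I release slowly.

```bash
python3 - <<'E'
from h import *
f0=np.load("f0.npy"); ph=float(np.load("ph.npy"))
for k in range(3):
    ph+=.003; go(.8,ph,0,speed=25); v=ft(Fa(8)-f0,ph); print(ph,v.round(2))
    if v>8.3: break
np.save("ph.npy",ph)
for th in np.arange(.76,.05,-.05):
    go(th,ph,0,speed=40); 
    f=Fa(2)-f0; print(round(th,2),f.round(2),round(r.get_obs()["t"],2))
shot("side","i_side",(200,100,400,250),4)
E
```

```text
1.097999999999998 7.92
1.100999999999998 8.62
0.76 [-2.45 -1.27  0.44] 37.12
0.71 [-1.65  1.36  0.1 ] 37.41
0.66 [-1.98  0.72 -0.16] 37.69
0.61 [-2.07  0.59  0.19] 37.98
0.56 [-1.52  0.84  0.72] 38.26
0.51 [-0.91 -0.23  0.41] 38.54
0.46 [-1.4  -0.14 -0.08] 38.83
0.41 [-1.74  0.46 -0.2 ] 39.11
0.36 [-1.12 -0.4   0.38] 39.39
0.31 [-1.02 -0.34  0.09] 39.67
0.26 [-1.25  0.11 -0.61] 39.96
0.21 [-1.41  0.19  0.07] 40.24
0.16 [-0.73  0.58  0.16] 40.52
0.11 [-0.89  0.45  0.07] 40.81
0.06 [-0.98 -0.53  0.17] 41.09
```

View pics/i_side.png

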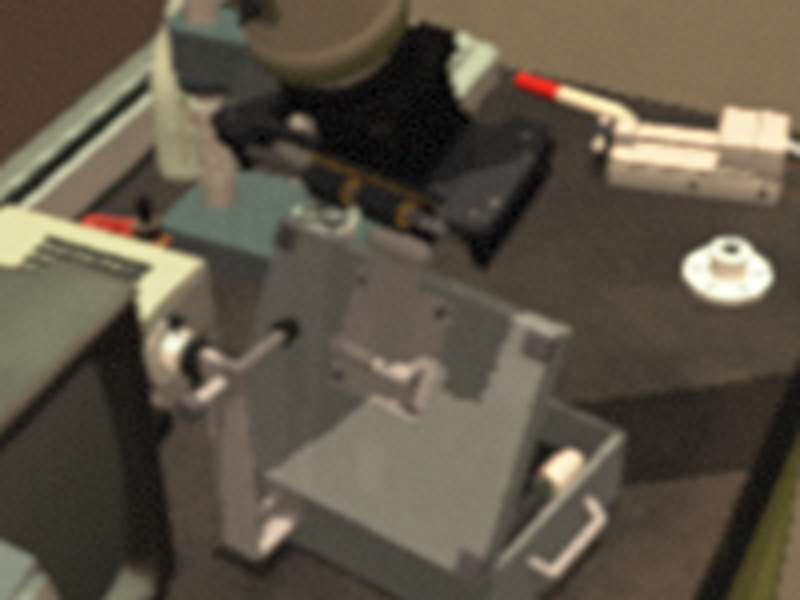

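```bash
python3 - <<'E'
from h import *
f0=np.load("f0.npy"); ph=float(np.load("ph.npy"))
go(0,ph,1,speed=15); go(0,ph,4,speed=15); go(0,ph,25,speed=40)
print((Fa(5)-f0).round(2)); go(0,ph,50,60,speed=100)
q=r.get_obs()["ee_pos"]; r.move_straight(q-120*xc+np.array([0,0,60]),speed=200)
print((Fa(5)-f0).round(2),r.get_obs()["t"])
shot("side","j_side",(200,100,400,250),4);shot("top","j_top",(150,100,470,280),2.5)
E
```

```text
[-0.    0.31  0.07]
[-0.22 -0.3  -0.25] 44.45
```

View pics/j_side.png

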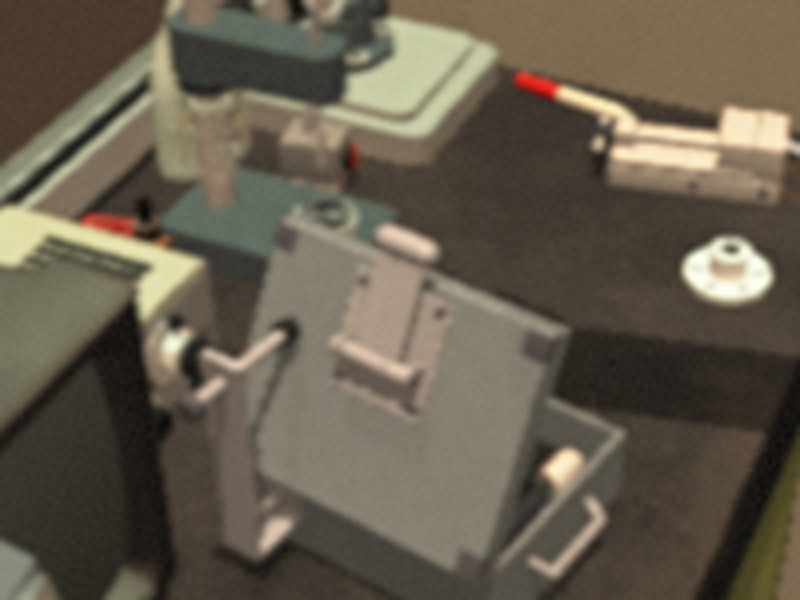

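View pics/j_top.png

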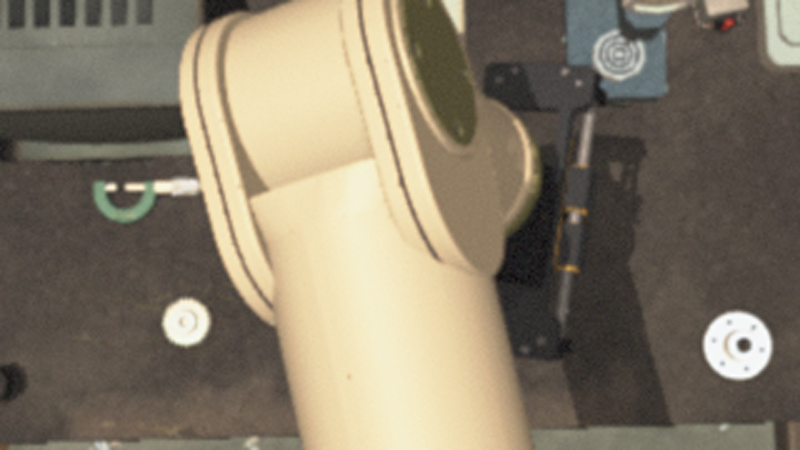

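The lid stands open with the rubber tip on its face at (288,330), in the same place as before release. The paddle is back down, and the gear, micrometer and flange haven't moved. Handing in.

```bash
python3 - <<'E'
from h import *
r.job_done()
E
```

```text
the job is handed in; nothing more can be done
```

The lid is open and standing against the stop screw. I handed the job in at about 44 s of the 70 s allowed.

- **Paddle and pawl:** I lifted the lip from beneath with the closed fingers, tilted 40° towards the hinge, through its full 0.8 rad. The lid was still shut at 0.7 rad in the picture. The push on the lip peaked at about 7.7 N during the paddle lift, nearly all of it towards the hinge. The lid then rose freely at about 6 N.
- **Meeting the stop:** I turned the lid in small steps. The force stepped up at 1.095 rad, close to the 1.12 rad I expected from the pictures. Two more 0.003 rad steps confirmed it. The push at the lip ended about 3.3 N above the free level, which I estimate at 6 N on the screw (the limit is 20 N).
- **Letting go:** I let the paddle down slowly, then backed away.

**Last checks:**
- The force reading was about zero.
- The lid's corners and the rubber tip were at the same pixels before and after release, with no gap visible. That is judged from one side view only, because the arm blocked the top camera.
- The gear, micrometer and flange looked undisturbed by eye; I did not measure their positions.

My first attempt to feel for the lip stopped early on sensor noise, and averaging the readings fixed it. The force along the lid's swing also read 2.6 N at 0.75 rad but about 5.7 N in the slow steps that followed. I did not find out why, so I judged contact only by the rise above the recent level.

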